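Pack the pantry crate

ROBOT

A 6-joint arm with a two-finger parallel gripper is mounted at the origin on the work surface. World frame = base frame: x ahead of the robot, y to its left, z up, the work surface at z = 0. Lengths are in mm, angles in rad, forces in N, time in s.
With the tool pointing down it reaches from about 350 to 975 mm from the base axis. Payload 7.1 kg.
Tool frame: the origin (TCP) lies midway between the tips of the shut fingers; the grasp point (between the pads) lies 19 mm behind it; z points along the fingers, y is the line along which they close (so a half turn about z gives the same grasp; the last joint's range is limited). The gripper opens to 88 mm and grips with 3 to 60 N. Pads are 20 mm wide; open, the fingers measure 115 mm over their backs; the gripper's body (75 mm by 178 mm) begins 61 mm behind the grasp point.
Start: joints at [-1.362, 0.423, 1.63, -0, 1.089, -0.019], TCP at [141.166, -608.832, 222.675] pointing down, gripper open.
Joint ranges: [-3, 3], [-0.9, 2.11], [0.09, 2.58], [-1.31, 4.45], [0.11, 2.69], [-2.54, 2.54]. Speed limits (rad/s): [2.39, 2.39, 3.01, 3.14, 3.14, 3.14].

INTERFACE

Orientations are given as a rotation vector (axis times angle).
In Python, from workcell import ctrl gives the robot as it stands.
- The arm moves only by the shell command python3 -m pendant 'ROWS'. ROWS is a JSON object of lists of equal length, an entry for each row: "grip": the opening, from -1 (shut) to 1 (fully open); "linear": the shift along the tool's x, y, z in mm, a list of three; "angular": the turn, a rotation vector about the tool's x, y, z in rad, a list of three. In form: {"grip": [grip, ...], "linear": [[tx, ty, tz], ...], "angular": [[ax, ay, az], ...]}. A call has 1 to 12 rows; each row shifts and turns the commanded pose from where the row before left it, along the tool's axes as they then stand; what a row does not reach is not made up. A row lasts 1/12 s, in which the tool goes at most 41.7 mm and 7.16 degrees, less where a joint would pass 70% of its speed; a pose out of reach is approached as far as the arm can. A call with a gripper value outside its range is refused whole. The fingers move at their own pace and stop on an object; the grip force is fixed at half the most. Time passes only in rows, so rows that do not move let the fingers close. It gives the time, the measured TCP pose, the force, the opening and the grip force at its end, in the units of the state.
- ctrl.get_obs(): the state, without advancing time (a new reading comes with each control period).
- ctrl.get_image(name): name is "scene" or "top"; returns the picture (480x640x3 uint8, red, green, blue); there is no depth.
- ctrl.camera_params(name): a dict with "vfov" (degrees; the focal length in pixels is half the picture's height over the tangent of half this angle, whatever the lens; pixels are square), "cx", "cy" (the principal point, pixels), "k1" (the pictures are not rectified: a ray, as slopes to the right and down, at radius r is drawn at 1 + k1 r^2 times it, then the intrinsics apply), "R" (3x3) and "t" (3): a world point X has camera coordinates R X + t. Camera axes: x right, y down, z forward; pixel columns grow to the right and rows downward; lengths in mm; the calibration is good to about 2 mm. A picture is of the moment at which its call begins. camera_params takes no time and is no camera call.
- ctrl.close_job(): hands the job in; it is judged then, once.
The state is a dict: "t": time; "qpos": joint angles; "qvel": joint speeds; "joint_torque": joint torques, N m; "ee_pos": TCP position; "orientation": TCP orientation; "ft_force": force on the tool from outside, world axes, zero at the start; "moment": the same for the moment, N m; "width": finger opening in mm; "grasp_force": force on a finger pad.
Only numpy, scipy, OpenCV 4.12 (cv2) and the standard library are available. Lean on these libraries where they do the work, as an engineer would, in place of code of your own. Each camera call takes 0.05 s, during which the arm holds its last target. There are 200 camera calls.

TASK

Pack the green tea tin and the white canister into the small wooden crate, together with the amber jar that already stands somewhere in it, so that all three stand upright on the crate's floor between its walls. It is a snug fit: shift the jar along to one end if it is in the way, and turn the tin so that its longer side lies across the crate. Set things down, do not drop or tip them over, and leave the cup, bowl, pepper mill, oil bottle and spoon where they are.

Things in the scene. Friction and masses are not known exactly. Their poses are not given: they have to be found in the camera images.
- crate: low open wooden crate that does not move, 192 x 90 x 45 mm outside (x, y, z); walls and floor 8 mm thick; inside 176 mm along its own x, 74 mm along its own y, walls rising 37 mm above its inner floor. Origin: centre of its underside; x along its length, z up
- crate_in (a point): centre of the crate's inner floor (8 mm above the counter), axes as the crate's
- jar: round amber glass jar with a brass lid of the same width, 60 mm across, 98 mm tall, about 0.3 kg, standing loose in the crate, anywhere along it. Origin: centre of its underside, z up
- tin: green rectangular tea tin with a flat yellow lid of the same outline, 38 mm (its x) by 66 mm (its y) by 100 mm tall, about 0.2 kg, standing on the counter. Origin: centre of its underside, z up. It fits with the others only with its y across the crate
- canister: round white ceramic canister with a cork lid of the same width, 56 mm across, 95 mm tall, about 0.3 kg, standing on the counter. Origin: centre of its underside, z up
- cup: bystander: blue ceramic cup without a handle, 72 mm across, 85 mm tall. Origin: centre of its underside
- bowl: bystander: white bowl of fruit, 170 mm across, about 70 mm tall. Origin: centre of its underside
- mill: bystander: dark wooden pepper mill, 56 mm across, 165 mm tall. Origin: centre of its underside
- oil: bystander: green oil bottle, 60 mm across, 230 mm tall. Origin: centre of its underside
- spoon: bystander: large steel spoon with a wooden handle, lying flat along its own x
Things that resemble listed ones, but are neither listed nor needed, are in the scene too. Of the things that look like the tin, the largest one is meant.

How it is judged:
By the outcome, as a careful person would: the job done as asked, in the order asked, and still so for the second after the job is handed in, with the robot touching nothing.
It also fails if it takes over 61 s, if anything falls off the work surface, if the arm or the gripper's body presses on something with over 40 N, if the wrist force passes 120 N, or if a joint passes its speed limit or range.

## Working session

There is one attempt and no reset: what is moved stays moved. The work goes in short steps, Python scripts to look and compute and a shell command to move; the robot and the scene stay as the last step left them, time stands still between calls to the robot, and variables do not carry over. Pictures are saved under pics/ and viewed, at most 10 in all, crops included, and the job is handed in when it is done.

```bash
mkdir -p pics; ls; python3 - <<'E'
from workcell import ctrl
import cv2
for n in("scene","top"):
    im=ctrl.get_image(n); cv2.imwrite(f"pics/{n}0.png",im[:,:,::-1])
    p=ctrl.camera_params(n); print(n,p)
o=ctrl.get_obs(); print(o)
E
```

```text
pics
scene {'vfov': 43.68200056439005, 'cx': 322.1016692279871, 'cy': 240.04115618694772, 'k1': -0.13310190440295172, 'R': array([[-0.48421062,  0.87494463, -0.00346105],
       [ 0.69129022,  0.38014205, -0.61449968],
       [-0.5363375 , -0.29993986, -0.78890948]]), 't': array([ 249.20981131, -435.91791316, 1637.46083549])}
top {'vfov': 51.508668718677654, 'cx': 313.4800477787474, 'cy': 236.82740358554335, 'k1': 0.015568106925933464, 'R': array([[-0.00879553, -0.99992952,  0.0079746 ],
       [-0.98985272,  0.00757525, -0.14189508],
       [ 0.14182467, -0.00914172, -0.98984958]]), 't': array([  53.46297633,  602.11678873, 1087.63445425])}
{'t': 0.1, 'qpos': array([-1.36197210e+00,  4.23791348e-01,  1.63060450e+00, -1.67437391e-05,
        1.08857434e+00, -1.89975118e-02]), 'qvel': array([-0.00025873, -0.00042647, -0.00421932,  0.00035838, -0.00016943,
       -0.00133843]), 'joint_torque': array([ 3.43593993e-04, -5.45614278e+01, -2.74325019e+01,  6.44143671e-02,
        1.87466905e-02, -1.28818044e-05]), 'ee_pos': array([ 141.07937296, -608.36032415,  221.9661733 ]), 'orientation': array([-3.11987008e+00, -3.56944550e-01,  2.28156192e-04]), 'ft_force': array([-0.03497612,  0.05850886,  0.71651357]), 'moment': array([-0.02495563,  0.00156802, -0.00403509]), 'grasp_force': 0.0, 'width': 87.77664549615335}
```

View pics/scene0.png

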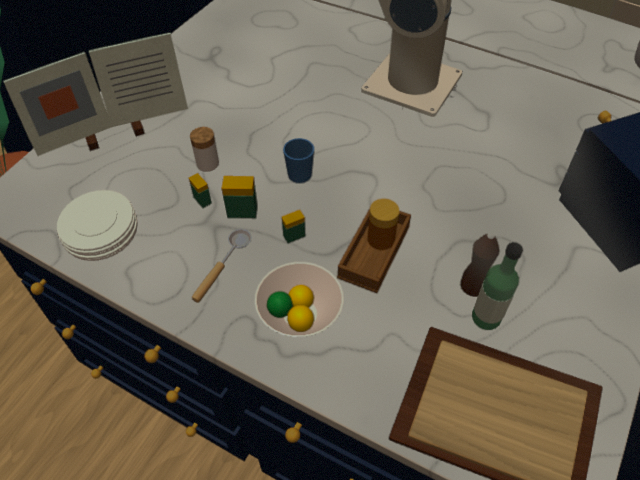

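View pics/top0.png

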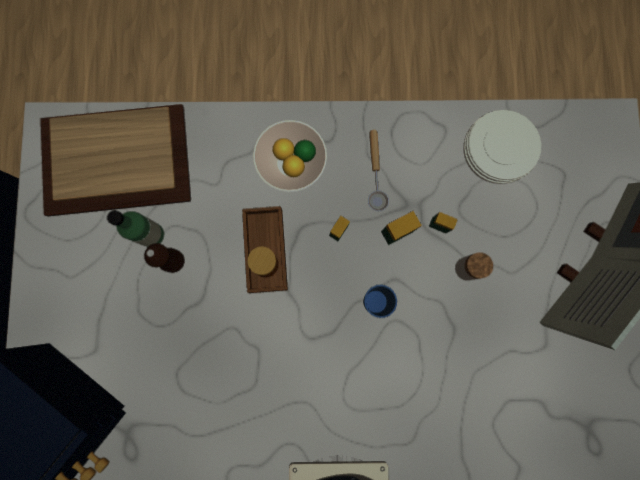

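The scene view shows the tin at (240,197), canister at (205,150), jar in the crate at (383,225), two small decoy tins at (200,190) and (293,226), and the cup at (299,160). In the top view the tin lid is at (402,227), the cork at (479,265), the jar lid at (262,261), and the crate spans (243–287, 207–292). I'll zoom in on these for corner pixels.

```bash
cat > h.py <<'E'
import numpy as np, cv2
from scipy.optimize import least_squares
from workcell import ctrl
P={n:ctrl.camera_params(n) for n in("scene","top")}
def proj(n,X):
    p=P[n]; c=np.atleast_2d(X)@p["R"].T+p["t"]; s=c[:,:2]/c[:,2:]
    s=s*(1+p["k1"]*(s**2).sum(1,keepdims=True)); f=240/np.tan(np.radians(p["vfov"]/2))
    return s*f+[p["cx"],p["cy"]]
def ray(n,uv):
    p=P[n]; f=240/np.tan(np.radians(p["vfov"]/2))
    K=np.array([[f,0,p["cx"]],[0,f,p["cy"]],[0,0,1]])
    s=cv2.undistortPoints(np.array([[uv]],float),K,np.array([p["k1"],0,0,0,0]))[0,0]
    d=p["R"].T@np.array([*s,1]); return -p["R"].T@p["t"],d/np.linalg.norm(d)
def atz(n,uv,z):
    o,d=ray(n,uv); return o+d*(z-o[2])/d[2]
def tri(a,b):  # scene px, top px -> point, ray gap
    o1,d1=ray("scene",a);o2,d2=ray("top",b)
    s=np.linalg.lstsq(np.c_[d1,-d2],o2-o1,rcond=None)[0]
    p,q=o1+s[0]*d1,o2+s[1]*d2; return (p+q)/2,np.linalg.norm(p-q)
def grab(n,name,x0,x1,y0,y1,k):
    im=ctrl.get_image(n)[:,:,::-1]; cv2.imwrite(f"pics/{name}_full.png",im)
    cv2.imwrite(f"pics/{name}.png",cv2.resize(im[y0:y1,x0:x1],None,fx=k,fy=k,interpolation=cv2.INTER_CUBIC))
E
python3 - <<'E'
from h import *
c=[]
for n,bx in(("scene",[(180,260,115,225),(330,420,190,300)]),("top",[(375,505,200,290),(235,300,195,305)])):
    im=cv2.imread(f"pics/{n}0.png")
    for b in bx:
        x0,x1,y0,y1=b; c.append(cv2.convertScaleAbs(cv2.resize(im[y0:y1,x0:x1],None,fx=4.4 if n=="scene" else 4,fy=4.4 if n=="scene" else 4,interpolation=cv2.INTER_CUBIC),alpha=1.5))
for i,(a,b) in enumerate(((0,1),(2,3))):
    h=max(c[a].shape[0],c[b].shape[0]); pd=lambda m:cv2.copyMakeBorder(m,0,h-m.shape[0],0,0,0)
    o=np.hstack([pd(c[a]),pd(c[b])]);print(o.shape,c[a].shape);cv2.imwrite(f"pics/z{i}.png",o)
E
```

```text
(484, 748, 3) (484, 352, 3)
(440, 780, 3) (360, 520, 3)
```

View pics/z0.png

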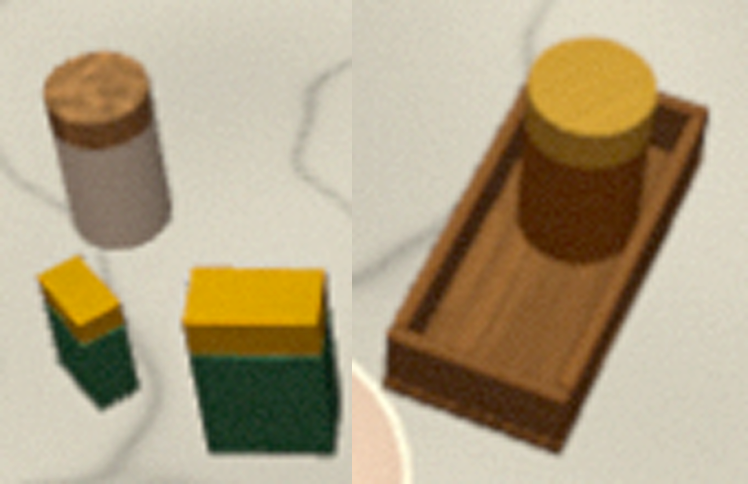

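View pics/z1.png

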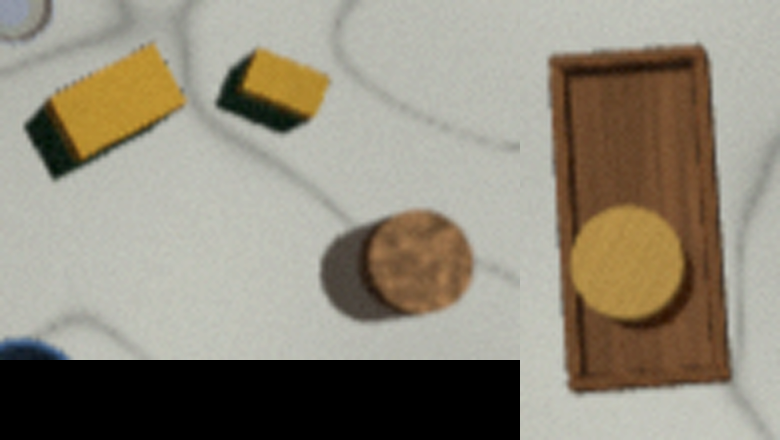

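```bash
cat > m.py <<'E'
from h import *
S1=lambda x,y:(180+(x+.5)/4.4-.5,115+(y+.5)/4.4-.5); S2=lambda x,y:(330+(x-351.5)/4.4-.5,190+(y+.5)/4.4-.5)
T1=lambda x,y:(375+(x+.5)/4-.5,200+(y+.5)/4-.5); T2=lambda x,y:(235+(x-519.5)/4-.5,195+(y+.5)/4-.5)
pairs={"tinA":(S1(192,269),T1(186,102)),"tinB":(S1(326,269),T1(82,160)),"tinC":(S1(323,326),T1(49,102)),"tinD":(S1(184,326),T1(152,43)),
"cork":(S1(97,88),T1(419,262)),"jar":(S2(592,88),T2(628,264)),
"crFR":(S2(708,108),T2(573,391)),"crNL":(S2(388,333),T2(704,46)),"crNR":(S2(573,402),T2(551,57)),"crFL":(S2(528,86),T2(730,379))}
R={}
for k,(a,b) in pairs.items():
    X,g=tri(a,b);R[k]=X;print(k,X.round(1),round(g,1))
print("tin c",sum(R["tin"+c] for c in"ABCD")/4)
print("crate c",sum(R["cr"+c] for c in["FR","NL","NR","FL"])/4)
ang=lambda d:np.degrees(np.arctan2(d[1],d[0]))
for p,q in(("A","B"),("D","C"),("A","D"),("B","C")):
    d=R["tin"+q]-R["tin"+p];print("tin",p,q,np.linalg.norm(d),ang(d))
for p,q in(("FR","NR"),("FL","NL"),("FL","FR"),("NL","NR")):
    d=R["cr"+q]-R["cr"+p];print("cr",p,q,np.linalg.norm(d),ang(d))
# at known heights, each view
for k,z in(("cork",95),("jar",106),("tinA",100),("tinB",100),("tinC",100),("tinD",100),("crFR",45),("crNL",45),("crNR",45),("crFL",45)):
    print(k,atz("scene",pairs[k][0],z)[:2].round(1),atz("top",pairs[k][1],z)[:2].round(1))
E
python3 m.py
```

```text
tinA [ 618.7 -185.2   97.5] 0.7
tinB [ 587.3 -127.5   97.4] 0.2
tinC [ 619.  -109.9   95.9] 1.8
tinD [ 651.4 -167.7   96.6] 0.1
cork [ 531.2 -308.1   94. ] 1.1
jar [543.4 160.5 102.1] 0.6
crFR [478.  197.1  41.3] 1.8
crNL [673.9 123.7  42.6] 1.2
crNR [667.7 212.8  41.8] 4.6
crFL [486.1 107.7  15.9] 4.4
tin c [ 619.09755225 -147.57026156   96.87593687]
crate c [576.44865147 160.33676325  35.4052196 ]
tin A B 65.71795480484002 118.58720136775149
tin D C 66.2948865090514 119.2987452714188
tin A D 37.072207712159354 28.12748508448142
tin B C 36.27169688128444 29.01451690954608
cr FR NR 190.27843572229264 4.724949367924721
cr FL NL 190.36143112861 4.87530906408977
cr FL FR 93.3343798263942 95.1706956791598
cr NL NR 89.30651637636434 94.01383459368952
cork [ 532.1 -307.9] [ 530.8 -307.2]
jar [546.5 161.9] [543.2 159.8]
tinA [ 620.6 -183.9] [ 618.1 -184.3]
tinB [ 589.3 -126. ] [ 586.9 -126.9]
tinC [ 621.7 -106.6] [ 618.7 -110.1]
tinD [ 653.7 -165.4] [ 650.8 -167.1]
crFR [480.7 198.8] [478.3 195.8]
crNL [675.2 125. ] [673.7 123. ]
crNR [668.8 215.6] [667.9 210.3]
crFL [510.5 115.3] [484.2 108.4]
```

```bash
cat > plan.py <<'E'
import sys,numpy as np
from scipy.spatial.transform import Rotation as Ro
from workcell import ctrl
# plan.py x y z yaw_deg (of tool x): turn first (tool z), then shift in the turned tool frame
x,y,z,w=map(float,sys.argv[1:5]); o=ctrl.get_obs()
R=Ro.from_rotvec(o["orientation"]).as_matrix(); yaw=np.degrees(np.arctan2(R[1,0],R[0,0]))
T=np.array([[np.cos(np.radians(w)),np.sin(np.radians(w)),0],[np.sin(np.radians(w)),-np.cos(np.radians(w)),0],[0,0,-1]])
d=T.T@(np.array([x,y,z])-o["ee_pos"])
print("t",round(o["t"],2),"pos",o["ee_pos"].round(1),"yaw",yaw.round(2),"tilt",R[:,2].round(3),"width",o["width"].round(1),"F",o["ft_force"].round(1))
print("turn z rad",np.radians(yaw-w).round(4),"tool shift",d.round(1),"norm",np.linalg.norm(d).round(1))
E
python3 plan.py 544.5 160.8 222 4.5
python3 - <<'E'
from h import *
print("mill",atz("top",(157,254),165),"oil",atz("top",(116,217),230),"base",atz("scene",(470,290),0))
E
```

```text
mill [552.62378186 363.8028553  165.        ] oil [616.45736377 423.53002452 230.        ] base [570.98839622 378.14073729   0.        ]Traceback (most recent call last):
  File "plan.py", line 9, in <module>
    print("t",round(o["t"],2),"pos",o["ee_pos"].round(1),"yaw",yaw.round(2),"tilt",R[:,2].round(3),"width",o["width"].round(1),"F",o["ft_force"].round(1))
                                                                                                           ^^^^^^^^^^^^^^^^
AttributeError: 'float' object has no attribute 'round'
```

```bash
sed -i 's/o\["width"\].round(1)/round(o["width"],1)/' plan.py; python3 plan.py 544.5 160.8 222 4.5
```

```text
t 0.1 pos [ 141.1 -608.4  222. ] yaw 13.05 tilt [-0.     0.001 -1.   ] width 87.8 F [-0.   0.1  0.7]
turn z rad 0.1493 tool shift [ 462.5 -735.1   -0. ] norm 868.5
```

```bash
python3 -m pendant '{"grip":[1,1,1,1,1,1,1,1,1,1,1,1],"linear":[[0,0,0],[0,0,0],[21,-33.4,0],[21,-33.4,0],[21,-33.4,0],[21,-33.4,0],[21,-33.4,0],[21,-33.4,0],[21,-33.4,0],[21,-33.4,0],[21,-33.4,0],[21,-33.4,0]],"angular":[[0,0,0.075],[0,0,0.075],[0,0,0],[0,0,0],[0,0,0],[0,0,0],[0,0,0],[0,0,0],[0,0,0],[0,0,0],[0,0,0],[0,0,0]]}' && python3 -m pendant '{"grip":[1,1,1,1,1,1,1,1,1,1,1,1],"linear":[[21,-33.4,0],[21,-33.4,0],[21,-33.4,0],[21,-33.4,0],[21,-33.4,0],[21,-33.4,0],[21,-33.4,0],[21,-33.4,0],[21,-33.4,0],[21,-33.4,0],[10,-16,0],[0,0,0]],"angular":[[0,0,0],[0,0,0],[0,0,0],[0,0,0],[0,0,0],[0,0,0],[0,0,0],[0,0,0],[0,0,0],[0,0,0],[0,0,0],[0,0,0]]}'; python3 plan.py 544.5 160.8 58 4.5
```

```text
t: 1.1
ee_pos: [324.8, -257.7, 222.6]
orientation: [-3.139, -0.121, 0.0]
ft_force: [0.6, -0.3, 0.6]
width: 87.8
grasp_force: 0.0
t: 2.1
ee_pos: [518.3, 109.8, 222.4]
orientation: [-3.138, -0.128, -0.001]
ft_force: [0.6, 0.6, 0.4]
width: 87.7
grasp_force: 0.0
t 2.1 pos [518.3 109.8 222.4] yaw 4.66 tilt [ 0.001  0.001 -1.   ] width 87.7 F [0.6 0.6 0.4]
turn z rad 0.0028 tool shift [ 30.2 -48.8 164.4] norm 174.2
```

```bash
python3 -m pendant '{"grip":[1,1,1,1,1,1],"linear":[[15,-24.4,0],[15.2,-24.4,0],[0,0,30],[0,0,30],[0,0,0],[0,0,0]],"angular":[[0,0,0.003],[0,0,0],[0,0,0],[0,0,0],[0,0,0],[0,0,0]]}' ; python3 plan.py 544.5 160.8 58 4.5
```

```text
t: 2.6
ee_pos: [541.3, 156.3, 161.4]
orientation: [3.138, 0.117, -0.007]
ft_force: [0.3, 0.2, 0.5]
width: 87.8
grasp_force: 0.0
t 2.6 pos [541.3 156.3 161.4] yaw 4.26 tilt [-0.005 -0.001 -1.   ] width 87.8 F [0.3 0.2 0.5]
turn z rad -0.0042 tool shift [  3.5  -4.3 103.4] norm 103.6
```

```bash
python3 -m pendant '{"grip":[1,1,1,1,1,1,1],"linear":[[3.5,-4.3,0],[0,0,25],[0,0,25],[0,0,25],[0,0,18],[0,0,10],[0,0,0]],"angular":[[0,0,-0.004],[0,0,0],[0,0,0],[0,0,0],[0,0,0],[0,0,0],[0,0,0]]}' ; python3 plan.py 544.5 160.8 58 4.5
```

```text
t: 3.18
ee_pos: [546.2, 161.8, 59.3]
orientation: [3.139, 0.123, -0.002]
ft_force: [0.1, -1.1, -0.3]
width: 87.7
grasp_force: 0.0
t 3.18 pos [546.2 161.8  59.3] yaw 4.49 tilt [-0.001 -0.    -1.   ] width 87.7 F [ 0.1 -1.1 -0.3]
turn z rad -0.0001 tool shift [-1.8  0.8  1.3] norm 2.4
```

```bash
python3 -m pendant '{"grip":[-1,-1,-1,-1,-1,-1,-1,-1],"linear":[[0,0,0],[0,0,0],[0,0,0],[0,0,0],[0,0,0],[0,0,0],[0,0,0],[0,0,0]],"angular":[[0,0,0],[0,0,0],[0,0,0],[0,0,0],[0,0,0],[0,0,0],[0,0,0],[0,0,0]]}' ; python3 plan.py 524.2 158.8 58 4.5
```

```text
t: 3.85
ee_pos: [546.9, 162.1, 60.7]
orientation: [-3.139, -0.124, -0.002]
ft_force: [-0.8, -0.3, 6.5]
width: 59.5
grasp_force: 30.0
t 3.85 pos [546.9 162.1  60.7] yaw 4.52 tilt [ 0.001  0.    -1.   ] width 59.5 F [-0.8 -0.3  6.5]
turn z rad 0.0003 tool shift [-22.9   1.5   2.7] norm 23.1
```

```bash
python3 -m pendant '{"grip":[-1,-1,-1,-1,-1,-1,-1,-1],"linear":[[0,0,-3],[0,0,-3],[-5,0.7,0],[-5,0.7,0],[-5,0.6,0],[-5,0,0],[0,0,0],[0,0,0]],"angular":[[0,0,0],[0,0,0],[0,0,0],[0,0,0],[0,0,0],[0,0,0],[0,0,0],[0,0,0]]}' ; python3 plan.py 524.2 158.8 60.5 4.5
```

```text
t: 4.52
ee_pos: [526.0, 158.4, 65.6]
orientation: [3.139, 0.124, -0.001]
ft_force: [-0.1, -0.0, -3.3]
width: 59.9
grasp_force: 30.0
t 4.52 pos [526.  158.4  65.6] yaw 4.52 tilt [-0. -0. -1.] width 59.9 F [-0.1 -0.  -3.3]
turn z rad 0.0004 tool shift [-1.8 -0.5  5.1] norm 5.4
```

```bash
python3 - <<'E'
from h import *
grab("scene","jarlift",320,420,170,300,4)
E
```

```text
(no output)
```

View pics/jarlift.png

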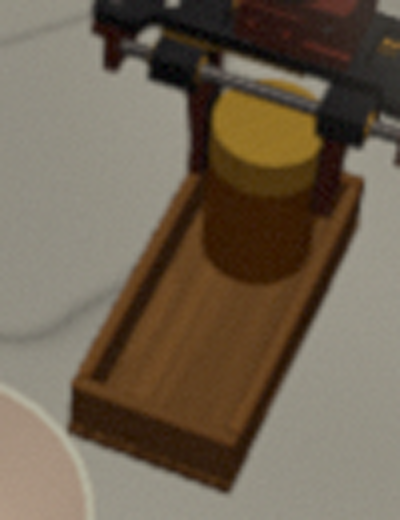

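The picture shows the jar held slightly lifted, upright, shifted towards the far (robot-side) end (base front at about crop (258,280), i.e. pixel (384,240)). Next I set it down, release and lift.

```bash
python3 -m pendant '{"grip":[-1,-1,-1,-1,-1,1,1,1,1,1],"linear":[[-1.5,0,1.5],[0,0,1.5],[0,0,1.5],[0,0,0.5],[0,0,0],[0,0,0],[0,0,0],[0,0,0],[0,0,0],[0,0,0]],"angular":[[0,0,0],[0,0,0],[0,0,0],[0,0,0],[0,0,0],[0,0,0],[0,0,0],[0,0,0],[0,0,0],[0,0,0]]}' ; python3 plan.py 620 -146.3 200 29; python3 plan.py 524 158 200 4.5
```

```text
t: 5.4
ee_pos: [525.2, 158.4, 60.8]
orientation: [-3.139, -0.124, -0.001]
ft_force: [1.1, -0.1, 0.1]
width: 86.8
grasp_force: 0.0
t 5.4 pos [525.2 158.4  60.8] yaw 4.52 tilt [ 0.  0. -1.] width 86.8 F [ 1.1 -0.1  0.1]
turn z rad -0.4273 tool shift [ -64.8  312.5 -139.2] norm 348.2
t 5.4 pos [525.2 158.4  60.8] yaw 4.52 tilt [ 0.  0. -1.] width 86.8 F [ 1.1 -0.1  0.1]
turn z rad 0.0003 tool shift [  -1.2    0.3 -139.2] norm 139.2
```

```bash
python3 -m pendant '{"grip":[1,1,1,1,1,1,1,1,1,1,1,1],"linear":[[0,0,-20],[0,0,-30],[0,0,-35],[0,0,-35],[0,0,0],[0,0,0],[0,0,0],[0,0,0],[-8.1,39,0],[-8.1,39,0],[-8.1,39,0],[-8.1,39,0]],"angular":[[0,0,0],[0,0,0],[0,0,0],[0,0,0],[0,0,-0.107],[0,0,-0.107],[0,0,-0.107],[0,0,-0.107],[0,0,0],[0,0,0],[0,0,0],[0,0,0]]}' && python3 -m pendant '{"grip":[1,1,1,1,1,1],"linear":[[-8.1,39,0],[-8.1,39,0],[-8.1,39,0],[-8.1,35,0],[0,0,0],[0,0,0]],"angular":[[0,0,0],[0,0,0],[0,0,0],[0,0,0],[0,0,0],[0,0,0]]}'; python3 plan.py 620 -146.3 54 29
```

```text
t: 6.4
ee_pos: [572.7, 4.8, 180.9]
orientation: [3.041, 0.789, 0.001]
ft_force: [-0.3, 0.3, 0.4]
width: 87.9
grasp_force: 0.0
t: 6.9
ee_pos: [617.9, -144.1, 180.4]
orientation: [-3.042, -0.783, 0.0]
ft_force: [-0.6, -0.2, -0.3]
width: 87.6
grasp_force: 0.0
t 6.9 pos [ 617.9 -144.1  180.4] yaw 28.85 tilt [-0.  0. -1.] width 87.6 F [-0.6 -0.2 -0.3]
turn z rad -0.0026 tool shift [  0.8   2.9 126.4] norm 126.4
```

```bash
python3 - <<'E'
from h import *
grab("top","jarset",230,310,190,310,5)
E
```

```text
(no output)
```

View pics/jarset.png

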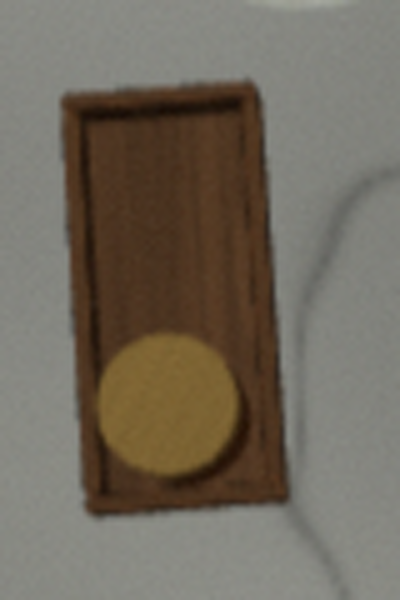

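The picture shows the jar standing upright in the crate, lid centre at crop (170,404) = pixel (263.5,270.4), near the robot-side end with a small gap to the end wall. Next is the tin.

```bash
python3 -c "
from h import *
print(atz('top',(263.5,270.4),106),atz('top',(263.5,270.4),103))"
python3 -m pendant '{"grip":[1,1,1,1,1,1,1],"linear":[[0.8,2.9,0],[0,0,30],[0,0,30],[0,0,30],[0,0,25],[0,0,10],[0,0,0]],"angular":[[0,0,-0.003],[0,0,0],[0,0,0],[0,0,0],[0,0,0],[0,0,0],[0,0,0]]}' ; python3 plan.py 620 -146.3 54 29
```

```text
[522.3497     155.73091024 106.        ] [522.57741553 156.00626887 103.        ]
t: 7.53
ee_pos: [618.0, -142.7, 53.3]
orientation: [-3.037, -0.794, 0.007]
ft_force: [0.5, -0.2, 0.7]
width: 88.0
grasp_force: 0.0
t 7.53 pos [ 618.  -142.7   53.3] yaw 29.32 tilt [-0.005  0.001 -1.   ] width 88.0 F [ 0.5 -0.2  0.7]
turn z rad 0.0055 tool shift [-0.   4.1 -0.7] norm 4.1
```

```bash
python3 -m pendant '{"grip":[1,-1,-1,-1,-1,-1,-1,-1],"linear":[[0,3,0],[0,0,0],[0,0,0],[0,0,0],[0,0,0],[0,0,0],[0,0,0],[0,0,0]],"angular":[[0,0,0],[0,0,0],[0,0,0],[0,0,0],[0,0,0],[0,0,0],[0,0,0],[0,0,0]]}' ; python3 plan.py 620 -146.3 54 29
python3 -m pendant '{"grip":[-1,-1,-1,-1,-1,-1,-1,-1],"linear":[[0,0,-10],[0,0,-25],[0,0,-30],[0,0,-30],[0,0,-25],[0,0,-10],[0,0,0],[0,0,0]],"angular":[[0,0,0],[0,0,0],[0,0,0],[0,0,0],[0,0,0],[0,0,0],[0,0,0],[0,0,0]]}'; python3 plan.py 577 160.2 185 4.5;
```

```text
t: 8.2
ee_pos: [622.1, -147.3, 57.0]
orientation: [3.039, 0.792, 0.003]
ft_force: [-0.2, 1.1, 6.7]
width: 66.3
grasp_force: 29.8
t 8.2 pos [ 622.1 -147.3   57. ] yaw 29.2 tilt [ 0.002 -0.    -1.   ] width 66.3 F [-0.2  1.1  6.7]
turn z rad 0.0035 tool shift [-1.4 -1.9  3. ] norm 3.8
t: 8.87
ee_pos: [621.1, -147.1, 185.5]
orientation: [3.04, 0.792, 0.0]
ft_force: [-0.7, -0.2, -2.1]
width: 66.4
grasp_force: 29.8
t 8.87 pos [ 621.1 -147.1  185.5] yaw 29.21 tilt [ 0. -0. -1.] width 66.4 F [-0.7 -0.2 -2.1]
turn z rad 0.4312 tool shift [ -19.8 -309.8    0.5] norm 310.5
```

```bash
python3 - <<'E'
from h import *
grab("scene","tinlift",150,290,90,220,4)
E
```

```text
(no output)
```

View pics/tinlift.png

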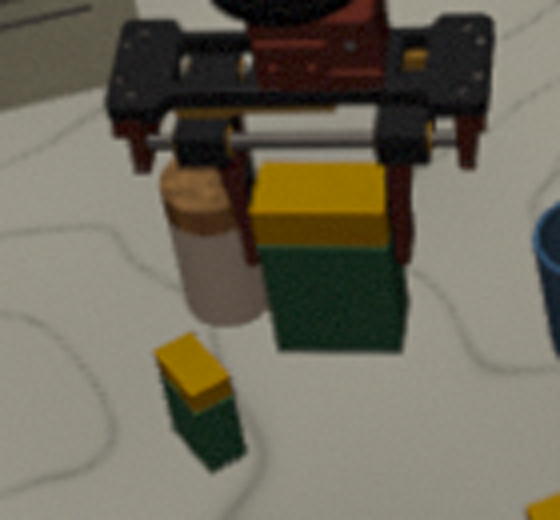

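The tin hangs upright between the fingers, clear of everything (lid centre at crop (320,190)). Next I carry it to above the crate.

```bash
python3 -m pendant '{"grip":[-1,-1,-1,-1,-1,-1,-1,-1,-1,-1,-1,-1],"linear":[[0,0,0],[0,0,0],[0,0,0],[0,0,0],[-2,-20,0],[-2.3,-39,0],[-2.3,-39,0],[-2.3,-39,0],[-2.3,-39,0],[-2.3,-39,0],[-2.3,-39,0],[-2.3,-36,0]],"angular":[[0,0,0.108],[0,0,0.108],[0,0,0.108],[0,0,0.108],[0,0,0],[0,0,0],[0,0,0],[0,0,0],[0,0,0],[0,0,0],[0,0,0],[0,0,0]]}' && python3 -m pendant '{"grip":[-1,-1,-1,-1],"linear":[[0,-20,0],[0,0,0],[0,0,0],[0,0,0]],"angular":[[0,0,0],[0,0,0],[0,0,0],[0,0,0]]}'; python3 plan.py 578.3 161.5 185 4.5
```

```text
t: 9.92
ee_pos: [578.9, 142.3, 183.3]
orientation: [3.139, 0.122, -0.006]
ft_force: [0.5, 0.4, -0.8]
width: 66.5
grasp_force: 29.8
t: 10.25
ee_pos: [578.5, 159.8, 184.1]
orientation: [3.138, 0.122, -0.004]
ft_force: [-0.0, -0.3, -0.8]
width: 66.3
grasp_force: 29.8
t 10.25 pos [578.5 159.8 184.1] yaw 4.47 tilt [-0.003 -0.001 -1.   ] width 66.3 F [-0.  -0.3 -0.8]
turn z rad -0.0005 tool shift [-0.  -1.7 -0.9] norm 2.0
```

```bash
python3 -m pendant '{"grip":[-1,-1,-1,-1,-1,-1,-1],"linear":[[0,-1.7,0],[0,0,25],[0,0,30],[0,0,18],[0,0,0],[0,0,5],[0,0,5]],"angular":[[0,0,0],[0,0,0],[0,0,0],[0,0,0],[0,0,0],[0,0,0],[0,0,0]]}'; python3 plan.py 578.3 161.5 63.5 4.5; python3 -m pendant '{"grip":[-1,-1,-1,-1,-1],"linear":[[0,0,5],[0,0,5],[0,0,5],[0,0,5],[0,0,0]],"angular":[[0,0,0],[0,0,0],[0,0,0],[0,0,0],[0,0,0]]}';  python3 plan.py 578.3 161.5 63.5 4.5
```

```text
t: 10.83
ee_pos: [580.3, 161.7, 103.5]
orientation: [-3.139, -0.12, -0.003]
ft_force: [0.6, -0.7, -1.7]
width: 66.2
grasp_force: 29.8
t 10.83 pos [580.3 161.7 103.5] yaw 4.39 tilt [ 0.002  0.    -1.   ] width 66.2 F [ 0.6 -0.7 -1.7]
turn z rad -0.0018 tool shift [-2.   0.1 40. ] norm 40.1
t: 11.25
ee_pos: [578.6, 162.1, 81.8]
orientation: [3.139, 0.122, -0.002]
ft_force: [-0.4, -0.3, -1.0]
width: 66.3
grasp_force: 29.8
t 11.25 pos [578.6 162.1  81.8] yaw 4.47 tilt [-0.001 -0.    -1.   ] width 66.3 F [-0.4 -0.3 -1. ]
turn z rad -0.0006 tool shift [-0.3  0.6 18.3] norm 18.3
```

```bash
python3 -m pendant '{"grip":[-1,-1,-1,-1,-1,-1,-1],"linear":[[0,0,4],[0,0,4],[0,0,4],[0,0,2],[0,0,1],[0,0,1],[0,0,0]],"angular":[[0,0,0],[0,0,0],[0,0,0],[0,0,0],[0,0,0],[0,0,0],[0,0,0]]}'; python3 plan.py 578.3 161.5 63.5 4.5
```

```text
t: 11.83
ee_pos: [579.1, 162.2, 66.5]
orientation: [3.139, 0.122, -0.0]
ft_force: [-0.4, 1.2, -1.6]
width: 66.2
grasp_force: 29.8
t 11.83 pos [579.1 162.2  66.5] yaw 4.46 tilt [-0. -0. -1.] width 66.2 F [-0.4  1.2 -1.6]
turn z rad -0.0007 tool shift [-0.8  0.6  3. ] norm 3.2
```

```bash
python3 -m pendant '{"grip":[-1,-1,-1,-1],"linear":[[0,0,0.8],[0,0,0.8],[0,0,0],[0,0,0]],"angular":[[0,0,0],[0,0,0],[0,0,0],[0,0,0]]}'; python3 -m pendant '{"grip":[-1,-1,-1],"linear":[[0,0,1],[0,0,0],[0,0,0]],"angular":[[0,0,0],[0,0,0],[0,0,0]]}'
```

```text
t: 12.17
ee_pos: [579.1, 162.2, 65.1]
orientation: [-3.139, -0.122, -0.0]
ft_force: [0.4, -0.8, -2.0]
width: 66.1
grasp_force: 29.8
t: 12.42
ee_pos: [579.3, 162.2, 65.0]
orientation: [-3.139, -0.122, -0.001]
ft_force: [-2.3, 0.2, 6.1]
width: 66.1
grasp_force: 29.8
```

Contact with the floor, so I release, lift and travel to the canister.

```bash
python3 -m pendant '{"grip":[0.9,1,1,1,1,1,1,1,1,1],"linear":[[0,0,0],[0,0,0],[0,0,0],[0,0,0],[0,0,0],[0,0,-15],[0,0,-30],[0,0,-35],[0,0,-35],[0,0,0]],"angular":[[0,0,0],[0,0,0],[0,0,0],[0,0,0],[0,0,0],[0,0,0],[0,0,0],[0,0,0],[0,0,0],[0,0,0]]}'; python3 plan.py 531.5 -307.6 180 4.5
```

```text
t: 13.25
ee_pos: [583.1, 163.2, 185.9]
orientation: [-3.137, -0.122, -0.017]
ft_force: [1.8, 0.4, 1.2]
width: 88.0
grasp_force: 0.0
t 13.25 pos [583.1 163.2 185.9] yaw 4.46 tilt [ 0.01   0.003 -1.   ] width 88.0 F [1.8 0.4 1.2]
turn z rad -0.0008 tool shift [-88.4 465.3   5.9] norm 473.7
```

```bash
python3 -m pendant '{"grip":[1,1,1,1,1,1,1,1,1,1,1,1],"linear":[[-7,38.7,0],[-7,38.7,0],[-7,38.7,0],[-7,38.7,0],[-7,38.7,0],[-7,38.7,0],[-7,38.7,0],[-7,38.7,0],[-7,38.7,0],[-7,38.7,0],[-7,38.7,0],[-7,38.7,0]],"angular":[[0,0,0],[0,0,0],[0,0,0],[0,0,0],[0,0,0],[0,0,0],[0,0,0],[0,0,0],[0,0,0],[0,0,0],[0,0,0],[0,0,0]]}';python3 -m pendant '{"grip":[1,1,1,1],"linear":[[0,0,0],[0,0,0],[0,0,0],[0,0,0]],"angular":[[0,0,0],[0,0,0],[0,0,0],[0,0,0]]}'; python3 plan.py 531.5 -307.6 52 4.5
python3 - <<'E'
from h import *
a=ctrl.get_image("scene")[190:310,320:430,::-1];b=ctrl.get_image("top")[190:310,230:310,::-1]
cv2.imwrite("pics/tinset.png",cv2.convertScaleAbs(cv2.resize(np.hstack([a,b]),None,fx=4,fy=4,interpolation=cv2.INTER_CUBIC),alpha=1.4))
E
```

```text
t: 14.25
ee_pos: [530.8, -309.2, 178.6]
orientation: [-3.139, -0.122, 0.0]
ft_force: [1.2, -0.1, -0.6]
width: 87.8
grasp_force: 0.0
t: 14.58
ee_pos: [531.4, -306.0, 178.7]
orientation: [-3.138, -0.124, 0.001]
ft_force: [0.4, 0.3, -0.6]
width: 87.7
grasp_force: 0.0
t 14.58 pos [ 531.4 -306.   178.7] yaw 4.52 tilt [-0.001  0.001 -1.   ] width 87.7 F [ 0.4  0.3 -0.6]
turn z rad 0.0003 tool shift [ -0.    1.6 126.7] norm 126.7
```

View pics/tinset.png

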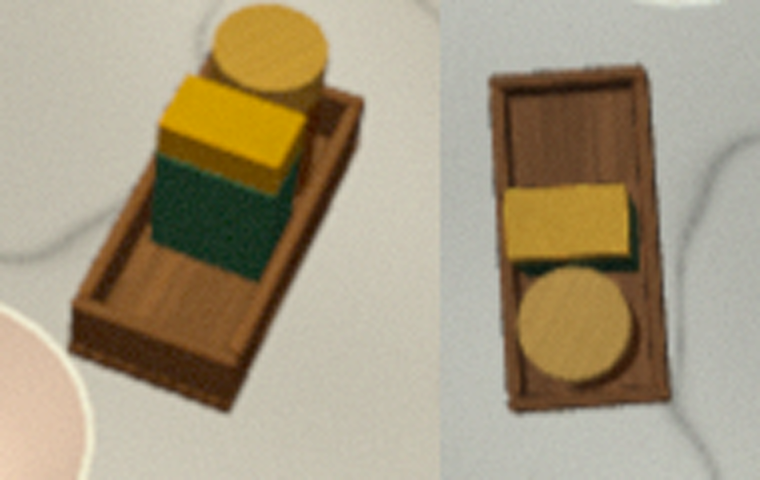

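The picture shows the tin standing upright, longer side across the crate, beside the jar; its lid centre in the top view is at about pixel (261.3,245.1), and the bowl-side end of the crate is free. Next I work out that free gap and grasp the canister.

```bash
python3 -c "
from h import *
T=lambda x,y:(230+(x-439.5)/4-.5,190+(y+.5)/4-.5)
for z in(105,108):
  t=atz('top',T(566.5,222),z)[:2];u=np.array([np.cos(.0785),np.sin(.0785)]);v=np.array([-u[1],u[0]]);c=np.array([576,159.4])
  j=atz('top',T(575,325),z-2)[:2]
  print(t,(t-c)@u,(t-c)@v,'jar',(j-c)@u,(j-c)@v)
"
python3 -m pendant '{"grip":[1,1,1,1,1,1,1],"linear":[[0,1.6,0],[0,0,30],[0,0,30],[0,0,30],[0,0,25],[0,0,10],[0,0,0]],"angular":[[0,0,0],[0,0,0],[0,0,0],[0,0,0],[0,0,0],[0,0,0],[0,0,0]]}' ; python3 -m pendant '{"grip":[-1,-1,-1,-1,-1,-1,-1,-1],"linear":[[0,0,0],[0,0,0],[0,0,0],[0,0,0],[0,0,0],[0,0,0],[0,0,0],[0,0,0]],"angular":[[0,0,0],[0,0,0],[0,0,0],[0,0,0],[0,0,0],[0,0,0],[0,0,0],[0,0,0]]}'; python3 plan.py 632 166 185 4.5
```

```text
[576.5435153  160.93031123] 0.6618476078573663 1.4829764239178793 jar -54.50915596204376 1.144190546710817
[576.16214382 160.64045064] 0.2589198854243546 1.223915395190097 jar -54.754972414530904 0.8865790471809505
t: 15.27
ee_pos: [530.3, -307.5, 51.7]
orientation: [-3.137, -0.124, 0.006]
ft_force: [-0.6, 0.1, 0.6]
width: 88.0
grasp_force: 0.0
t: 15.93
ee_pos: [532.1, -309.0, 55.1]
orientation: [3.139, 0.122, 0.002]
ft_force: [-0.5, 2.6, 6.3]
width: 55.4
grasp_force: 30.0
t 15.93 pos [ 532.1 -309.    55.1] yaw 4.45 tilt [ 0.001 -0.    -1.   ] width 55.4 F [-0.5  2.6  6.3]
turn z rad -0.0008 tool shift [ 136.9 -465.7 -129.9] norm 502.5
```

```bash
python3 -m pendant '{"grip":[-1,-1,-1,-1,-1,-1,-1,-1,-1,-1,-1,-1],"linear":[[0,0,-10],[0,0,-25],[0,0,-30],[0,0,-30],[0,0,-25],[0,0,-10],[5,-18,0],[10.8,-37,0],[10.8,-37,0],[10.8,-37,0],[10.8,-37,0],[10.8,-37,0]],"angular":[[0,0,0],[0,0,0],[0,0,0],[0,0,0],[0,0,0],[0,0,0],[0,0,0],[0,0,0],[0,0,0],[0,0,0],[0,0,0],[0,0,0]]}';python3 -m pendant '{"grip":[-1,-1,-1,-1,-1,-1,-1,-1,-1,-1,-1],"linear":[[10.8,-37,0],[10.8,-37,0],[10.8,-37,0],[10.8,-37,0],[10.8,-37,0],[10.8,-37,0],[8,-26,0],[4,-14,0],[0,0,0],[0,0,0],[0,0,0]],"angular":[[0,0,0],[0,0,0],[0,0,0],[0,0,0],[0,0,0],[0,0,0],[0,0,0],[0,0,0],[0,0,0],[0,0,0],[0,0,0]]}'; python3 plan.py 631 165 63 4.5
```

```text
t: 16.93
ee_pos: [573.8, -100.2, 183.2]
orientation: [-3.139, -0.121, 0.003]
ft_force: [0.4, -0.6, -4.3]
width: 55.8
grasp_force: 29.9
t: 17.85
ee_pos: [630.1, 163.9, 183.4]
orientation: [3.138, 0.121, -0.003]
ft_force: [-0.6, -1.6, -3.7]
width: 55.6
grasp_force: 29.9
t 17.85 pos [630.1 163.9 183.4] yaw 4.43 tilt [-0.002 -0.001 -1.   ] width 55.6 F [-0.6 -1.6 -3.7]
turn z rad -0.0012 tool shift [  1.   -1.  120.4] norm 120.4
```

```bash
python3 -m pendant '{"grip":[-1,-1,-1,-1,-1,-1,-1,-1,-1,-1],"linear":[[1,-1,0],[0,0,25],[0,0,30],[0,0,15],[0,0,5],[0,0,5],[0,0,5],[0,0,5],[0,0,5],[0,0,0]],"angular":[[0,0,0],[0,0,0],[0,0,0],[0,0,0],[0,0,0],[0,0,0],[0,0,0],[0,0,0],[0,0,0],[0,0,0]]}'; python3 plan.py 631 165 63 4.5; python3 -m pendant '{"grip":[-1,-1,-1,-1,-1,-1,-1],"linear":[[0,0,5],[0,0,5],[0,0,4],[0,0,2],[0,0,2],[0,0,0],[0,0,0]],"angular":[[0,0,0],[0,0,0],[0,0,0],[0,0,0],[0,0,0],[0,0,0],[0,0,0]]}'; python3 plan.py 631 165 63 4.5
```

```text
t: 18.68
ee_pos: [631.6, 166.2, 88.7]
orientation: [3.139, 0.122, -0.0]
ft_force: [-0.1, -0.6, -3.7]
width: 55.8
grasp_force: 29.9
t 18.68 pos [631.6 166.2  88.7] yaw 4.45 tilt [-0. -0. -1.] width 55.8 F [-0.1 -0.6 -3.7]
turn z rad -0.0008 tool shift [-0.7  1.1 25.7] norm 25.8
t: 19.27
ee_pos: [631.8, 166.3, 71.0]
orientation: [3.139, 0.122, -0.0]
ft_force: [0.8, 0.2, -5.2]
width: 55.7
grasp_force: 29.9
t 19.27 pos [631.8 166.3  71. ] yaw 4.46 tilt [-0. -0. -1.] width 55.7 F [ 0.8  0.2 -5.2]
turn z rad -0.0007 tool shift [-0.9  1.2  8. ] norm 8.2
```

```bash
python3 -m pendant '{"grip":[-1,-1,-1,-1,-1,-1],"linear":[[0,0,2],[0,0,2],[0,0,1],[0,0,1],[0,0,0],[0,0,0]],"angular":[[0,0,0],[0,0,0],[0,0,0],[0,0,0],[0,0,0],[0,0,0]]}'; python3 -m pendant '{"grip":[-1,-1,-1],"linear":[[0,0,1],[0,0,0],[0,0,0]],"angular":[[0,0,0],[0,0,0],[0,0,0]]}';
```

```text
t: 19.77
ee_pos: [631.7, 166.3, 65.0]
orientation: [3.139, 0.122, -0.0]
ft_force: [0.1, 0.7, -4.5]
width: 55.8
grasp_force: 29.9
t: 20.02
ee_pos: [631.7, 166.3, 64.1]
orientation: [3.139, 0.122, -0.0]
ft_force: [-0.1, -0.8, -4.3]
width: 55.6
grasp_force: 29.9
```

```bash
python3 -m pendant '{"grip":[-1,-1,-1],"linear":[[0,0,1],[0,0,0],[0,0,0]],"angular":[[0,0,0],[0,0,0],[0,0,0]]}'; python3 -m pendant '{"grip":[-1,-1,-1],"linear":[[0,0,0.6],[0,0,0],[0,0,0]],"angular":[[0,0,0],[0,0,0],[0,0,0]]}';
```

```text
t: 20.27
ee_pos: [631.9, 166.3, 63.2]
orientation: [-3.139, -0.122, -0.001]
ft_force: [0.8, 0.3, -2.8]
width: 55.7
grasp_force: 29.9
t: 20.52
ee_pos: [632.1, 166.4, 63.2]
orientation: [-3.139, -0.122, -0.001]
ft_force: [-1.3, 0.5, 3.8]
width: 55.5
grasp_force: 30.0
```

Contact, so I release, lift and move away for a final look.

```bash
python3 -m pendant '{"grip":[0.9,1,1,1,1,1,1,1,1,1,1],"linear":[[0,0,0],[0,0,0],[0,0,0],[0,0,0],[0,0,0],[0,0,-15],[0,0,-30],[0,0,-35],[0,0,-35],[0,0,-35],[0,0,0]],"angular":[[0,0,0],[0,0,0],[0,0,0],[0,0,0],[0,0,0],[0,0,0],[0,0,0],[0,0,0],[0,0,0],[0,0,0],[0,0,0]]}';python3 -m pendant '{"grip":[1,1,1,1,1,1,1,1,1,1,1,1],"linear":[[-10,37,0],[-10,37,0],[-10,37,0],[-10,37,0],[-10,37,0],[-10,37,0],[-10,37,0],[-10,37,0],[-10,37,0],[-10,37,0],[0,0,0],[0,0,0]],"angular":[[0,0,0],[0,0,0],[0,0,0],[0,0,0],[0,0,0],[0,0,0],[0,0,0],[0,0,0],[0,0,0],[0,0,0],[0,0,0],[0,0,0]]}'
python3 - <<'E'
from h import *
a=ctrl.get_image("scene")[190:310,320:430,::-1];b=ctrl.get_image("top")[190:310,230:310,::-1]
cv2.imwrite("pics/final.png",cv2.convertScaleAbs(cv2.resize(np.hstack([a,b]),None,fx=4,fy=4,interpolation=cv2.INTER_CUBIC),alpha=1.4))
E
```

```text
t: 21.43
ee_pos: [635.9, 167.3, 221.7]
orientation: [-3.137, -0.122, -0.02]
ft_force: [1.7, -0.5, 0.2]
width: 87.7
grasp_force: 0.0
t: 22.43
ee_pos: [560.3, -212.1, 213.0]
orientation: [3.139, 0.116, 0.001]
ft_force: [-0.7, 0.6, -0.6]
width: 87.9
grasp_force: 0.0
```

View pics/final.png

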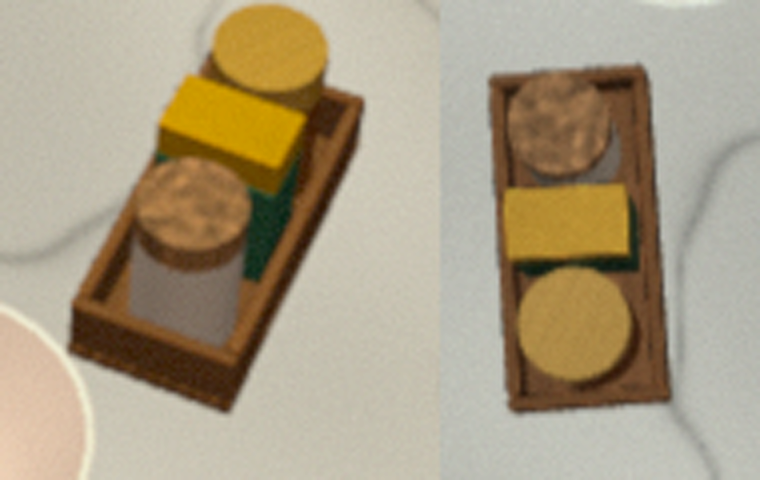

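The picture shows jar, tin and canister upright inside the crate walls, with canister lid centre in the top view at crop (559,123), about pixel (259.5,220.5). The arm is clear, so I check the canister's position numerically and hand in.

```bash
python3 -c "
from h import *
t=atz('top',(230+119.5/4-.5,190+123.5/4-.5),103)[:2];u=np.array([np.cos(.0785),np.sin(.0785)]);d=t-[576,159.4]
print(d@u,d@[-u[1],u[0]])
if abs(d@u-54)<7: print(ctrl.close_job())"
```

```text
54.96301342278493 1.785907420348929
the job is handed in; nothing more can be done
None
```

The job is handed in: the jar, tin and canister stand upright on the crate's floor between its walls, with the tin's longer side across; I never moved near the bystanders, but did not take a full-scene picture at the end to check them.

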